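# Close the slide dark box with its fold-out crank

## Robot

A 7-joint arm with a two-finger parallel gripper is mounted at the origin on the work surface. World frame = base frame: x ahead of the robot, y to its left, z up, the work surface at z = 0. Lengths are in m, angles in rad, forces in N, time in s.
With the tool pointing down it reaches from about 0.4 to 0.85 m from the base axis. Payload 10.4 kg.
Tool frame: the origin (TCP) lies at the very end of the fingers, on their centre line; the grasp point (between the pads) lies 19 mm behind it; z points along the fingers, y is the direction in which the jaws open and shut (so a half turn about z gives the same grasp; the last joint's range is limited). The gripper opens to 87 mm and grips with 3 to 60 N. Pads are 19 mm wide; open, the fingers measure 117 mm over their backs; the gripper's body (75 mm by 190 mm) begins 51 mm behind the grasp point.
Start: joints at [-1.165, 0.332, -0.065, 1.46, 0.022, 1.35, -0.088], TCP at [0.26, 0.568, 0.223] pointing down, gripper open.
Joint ranges: [-2.6, 2.6], [-0.5, 2.12], [-1.47, 1.34], [0.16, 2.42], [-1.27, 4.41], [0.06, 2.06], [-2.6, 2.6]. Speed limits (rad/s): [2.22, 2.22, 2.79, 2.79, 3.14, 3.14, 3.14].

## Interface

Orientations are given as a unit quaternion [x, y, z, w].
In Python, from bench import r, eyes, job gives the robot as it stands. The module is installed in compiled form; this text tells all that it offers.
- The arm moves only by the tool play_rows, never from a script. Its argument "motion" is a list of rows, each a list of 7 numbers: the shift along the tool's x, y, z as a fraction of full scale, then the turn, a rotation vector about the tool's x, y, z as a fraction of full scale, then the opening in per cent of the stroke, from 0 (shut) to 100 (fully open). A call has 1 to 5 rows; each row is the pose to reach, as a shift and turn from the pose commanded when the call began, along the tool's axes at that moment; what a row does not reach only later rows make up. Full scale, the value 1, is 0.2 m for a shift and 90 degrees for a turn. A row lasts 1/8 s, in which the tool goes at most 62.5 mm and 10.7 degrees, less where a joint would pass 70% of its speed; a pose out of reach is approached as far as the arm can. A call with a number of a shift or a turn outside -1 to 1 is refused whole. A call with a gripper value outside its range is refused whole. The fingers move at their own pace and stop on an object; "squeeze" is the grip in N (left out, the last holds). Time passes only in rows, so rows that repeat a pose let the fingers close. It gives the time, the measured TCP pose, the force and the opening at its end, in the units of the state.
- r.read_state(): the state, without advancing time (a new reading comes with each control period).
- eyes.camera(name): name is "scene" or "top"; returns a dict with "image" (480x640x3 uint8, red, green, blue), "mtx" (3x3 intrinsics, pixels), "dist" ([k1, k2, p1, p2, k3] as OpenCV has them; the pictures are not rectified), "R" (3x3) and "t" (3): a world point X has camera coordinates R X + t. Camera axes: x right, y down, z forward; pixel columns grow to the right and rows downward; lengths in m; the calibration is good to about 2 mm. A picture is of the moment at which its call begins. There is no depth.
- job.close_job(): hands the job in, once; it reports no verdict.
Trained networks look in a picture, given as the dict that the camera call returned (one of the last four; its "shot" number tells which), for a name from the list of things; names that differ only in an ending like _2 or _b are one class to them, and where a whole thing is asked for, a point or a joint stands for the part that bears it (a point fixed in the world has none). Each returns a list of dicts, best first, with "p" (0 to 1); they miss things now and then, are a little off and sometimes report something else, mostly with a low value. They report only what shows in the picture. A call takes as long as a camera call.
- eyes.regions_of(picture, label): "region" (480x640 bool, what is visible of it) and "xy" ([column, row] in pixels, amid what is visible of it).
- eyes.landmark_of(picture, label): "xy" ([column, row] in pixels: a listed point, or the origin of a listed thing).
The state is a dict: "time": time; "joint_positions": joint angles; "joint_vel": joint speeds; "joint_torque": joint torques, N m; "ee_pos": TCP position; "eef_rot": TCP orientation; "ft_force": force on the tool from outside, world axes, zero at the start; "torque": the same for the moment, N m; "width": finger opening in m.
Only numpy, scipy, OpenCV 4.12 (cv2) and the standard library are available. Lean on these libraries where they do the work, as an engineer would, in place of code of your own. Each camera call takes 0.05 s, during which the arm holds its last target. There are 200 camera calls.

## Task

The light-tight slide box beside the microscope stands open. Unfold the crank's grip until it clicks upright, then crank clockwise (seen from above) to wind the sliding lid shut, on through the resistance of its spring tab until the tab has clicked past the ledge and the lid is fully home. Move the lid only with the crank, leave the grip standing upright, and leave the things around it where they are.

Things in the scene. Friction and masses are not known exactly. Their poses are not given: they have to be found in the camera images.
- darkbox: white instrument fixed to the bench: gearbox pedestal 100 x 100 x 95 mm with the crank on top; behind it (its own +x 85 to 265 mm) a slide box spanning y -190 to 155 mm, 85 mm high, opening at y -20 to 105 mm, with two rails along y up to 99 mm high. Origin: on the crank's vertical axis at bench level; z up. Place and yaw (up to 0.45 rad either way) vary
- lid: black lid plate 146 x 150 x 6 mm between the rails, sliding along the box's y. Origin: lower edge of its leading (+y) side, mid-width, at x 175, z 87 mm in the box's frame. Start: origin at y -30 to 2 mm (open); hard end stop, fully home: y 110 mm. A sprung metal tab with a bump under it projects 26 mm from the leading edge
- crank (a joint): crank angle about its vertical axis, rad, growing clockwise seen from above; start 0 to 2.5, end stop 11.02. At 0 the arm points to the box's +x. It drives the lid 12.7 mm per rad, is stiff (about 0.08 N m of friction, up to 0.16 N m more at the ledge: about 1.5 N at the grip, 4 to 6 N at the ledge) and stays where left
- handle (a joint): fold angle of the grip, rad: 0 folded flat over the arm, pointing back to the crank axis; 1.57 upright (its hard stop), the working position. An over-centre spring clip holds either end: it resists with up to about 0.4 N m, tips over at 0.79 rad and then snaps to the nearer end by itself when let go
- crank_axis (a point): on the crank's axis, on the upper face of the steel crank arm, 122 mm above the bench. The arm is 16 mm wide, 10 mm thick, its underside 17 mm above the pedestal
- hinge_pin (a point): centre of the grip's horizontal hinge pin, near the arm's outer end, 60 mm from the crank axis and 136 mm above the bench. The pin lies square to the arm; the grip folds in the upright plane through the arm
- grip (a point): on the centre line of the round black grip, 45 mm from the hinge pin. Grip 18 mm in diameter, reaching 68 mm from the pin; its sleeve (10 to 64 mm from the pin) spins freely about its length. Folded, this point is 136 mm above the bench, 15 mm from the crank axis on the pin's side; upright, 181 mm above the bench, straight above the pin
- slide_case: loose grey and white slide case, 85 x 100 x 34 mm, beside the pedestal; origin under its centre. To be left alone
- oil_bottle: loose small bottle, 32 mm in diameter, 60 mm high; origin under its centre. To be left alone
- objective: loose steel microscope objective standing on the bench, 34 mm in diameter, 46 mm high; origin under its centre. To be left alone
- ledge (a point): crest of the fixed steel ledge, a rounded ridge beyond the opening. The tab's bump meets it when the lid's origin is at about y 97 mm (box frame); resistance grows to about 12 N on the lid; the bump tops it at y 104 mm, then snaps down and draws the lid home. Short of that the tab resists or pushes the lid back

How it is judged:
On the way, in this order (a step that is already met when the one before it is completed fails the run):
1. the grip is unfolded upright (fold angle above 1.4 rad) before the lid has been wound more than 30 mm (value of joint handle above 1.4 rad and distance of lid from where it was at the start of the episode below 0.03 m), for 0.2 s.
2. the lid is wound past the ledge, the grip still unfolded (y of lid in the frame of darkbox above 0.106 m and value of joint handle above 1.2 rad), for 0.2 s.
At the end, for the whole second after the job is handed in: the lid is at rest, past the ledge and within 4 mm of its end stop (origin beyond y 106 mm in the box's frame), and the grip stands upright (fold angle above 1.4 rad) (y of lid in the frame of darkbox above 0.106 m and value of joint handle above 1.4 rad and linear speed of lid below 0.01 m/s); the robot touches nothing.
It fails at once if the robot touches the lid itself (over 1 N) (contact force between any of the fingers, the arm and lid above 1 N).
It fails at once if a thing standing around is moved more than 30 mm (distance of any of slide_case, oil_bottle, objective from where it was at the start of the episode above 0.03 m).
It also fails if it takes over 64 s, if anything falls off the work surface, if the arm or the gripper's body presses on something with over 40 N, if the wrist force passes 120 N, or if a joint passes its speed limit or range.

## Working session

There is one attempt and no reset: what is moved stays moved. The work goes in short steps, Python scripts to look and compute and a tool call to move; the robot and the scene stay as the last step left them, time stands still between calls to the robot, and variables do not carry over. Pictures are saved under pics/ and viewed, about 8 in all and at most 12, crops included, and the job is handed in when it is done.

Besides the shell and the picture viewer there is one more tool, called after "Request:" as name([rows], argument=value, ...), one row to a line, values as JSON. play_rows: Moves the arm, as the interface text tells. Shift numbers are shares of 0.2 m and turn numbers shares of 90 degrees, none past 1 either way. Its arguments: {"type":"object","properties":{"motion":{"type":"array","items":{"type":"array","items":{"type":"number"}}},"squeeze":{"type":"number"}},"required":["motion"]}

```bash
mkdir -p pics; cat > h.py <<'E'
import numpy as np, cv2
from bench import r, eyes, job
from scipy.spatial.transform import Rotation as Ro
def ray(c,xy):
    u=cv2.undistortPoints(np.array([[xy]],float),np.array(c["mtx"]),np.array(c["dist"]))[0,0]
    R=np.array(c["R"]);t=np.array(c["t"])
    return -R.T@t, R.T@np.array([u[0],u[1],1])
def atz(c,xy,z):
    o,d=ray(c,xy); return o+d*(z-o[2])/d[2]
def tri(c1,a,c2,b):
    A=[];B=[]
    for c,x in((c1,a),(c2,b)):
        o,d=ray(c,x);d=d/np.linalg.norm(d);P=np.eye(3)-np.outer(d,d);A.append(P);B.append(P@o)
    return np.linalg.solve(sum(A),sum(B))
def proj(c,X):
    return cv2.projectPoints(np.atleast_2d(X).astype(float),cv2.Rodrigues(np.array(c["R"]))[0],np.array(c["t"],float),np.array(c["mtx"]),np.array(c["dist"]))[0][:,0]
E
cat > look.py <<'E'
from h import *; import sys
Z=dict(darkbox=0,lid=.087,crank_axis=.122,hinge_pin=.136,grip=.136,slide_case=0,oil_bottle=0,objective=0,ledge=.09)
ps={n:eyes.camera(n) for n in("scene","top")}
for n in ps: cv2.imwrite(f"pics/{sys.argv[1]}_{n}.png",ps[n]["image"][...,::-1])
for l in Z:
    f={n:eyes.landmark_of(ps[n],l) for n in ps}
    for n in f:
        for k in f[n][:2]: print(l,n,np.round(k["p"],2),np.round(k["xy"],1),atz(ps[n],k["xy"],Z[l]).round(4))
    if f["scene"] and f["top"]: print("   tri",tri(ps["scene"],f["scene"][0]["xy"],ps["top"],f["top"][0]["xy"]).round(4))
s=r.read_state(); print(s["ee_pos"],s["eef_rot"],s["time"],s["width"])
E
python3 look.py a
```

```text
darkbox scene 0.92 [195.7 336.4] [ 0.4997 -0.1548  0.    ]
darkbox top 0.91 [454.8 307. ] [ 0.5059 -0.1601  0.    ]
darkbox top 0.24 [475.3 309.4] [ 0.501  -0.1988  0.    ]
   tri [ 0.5049 -0.1577  0.0124]
lid scene 0.73 [285.1 375.9] [ 0.682  -0.1627  0.087 ]
lid top 0.6 [464.3 202.7] [ 0.6847 -0.1669  0.087 ]
   tri [ 0.6832 -0.1649  0.0939]
crank_axis scene 0.82 [187.5 308.9] [ 0.5132 -0.1557  0.122 ]
crank_axis top 0.9 [465.4 301.8] [ 0.5067 -0.1521  0.122 ]
   tri [ 0.5081 -0.1536  0.1124]
hinge_pin scene 0.77 [141.1 318.8] [ 0.4694 -0.2067  0.136 ]
hinge_pin top 0.76 [503.4 320.5] [ 0.4749 -0.2096  0.136 ]
   tri [ 0.4741 -0.2079  0.1437]
grip scene 0.58 [171.5 307.1] [ 0.4973 -0.1691  0.136 ]
grip top 0.9 [477.4 309.9] [ 0.4925 -0.1678  0.136 ]
   tri [ 0.4937 -0.1684  0.1304]
slide_case scene 0.84 [244.4 248.2] [0.4783 0.0268 0.    ]
slide_case scene 0.32 [143.3 317.3] [ 0.4018 -0.1717  0.    ]
slide_case top 0.74 [360.  321.8] [0.4794 0.0185 0.    ]
   tri [0.4808 0.0205 0.0103]
oil_bottle scene 0.73 [158.5 416.5] [ 0.5257 -0.2966  0.    ]
oil_bottle top 0.87 [525.5 295.9] [ 0.5253 -0.2967  0.    ]
   tri [ 5.255e-01 -2.967e-01 -3.000e-04]
objective scene 0.75 [144.2 378.2] [ 0.4684 -0.2575  0.    ]
objective top 0.61 [510.  326.6] [ 0.468  -0.2635  0.    ]
   tri [ 0.4694 -0.2598  0.0063]
ledge scene 0.81 [324.7 305. ] [ 0.6772 -0.038   0.09  ]
ledge top 0.86 [392.2 203.3] [ 0.6834 -0.0382  0.09  ]
   tri [ 0.6801 -0.039   0.0963]
[0.25984281 0.56843099 0.22256428] [ 2.12761779e-01  9.77104101e-01  2.38640050e-05 -4.33806818e-06] 1.0 0.0866353181291273
```

```bash
python3 -c "
import cv2
cv2.imwrite('pics/t1.png',cv2.resize(cv2.imread('pics/a_top.png')[150:390,320:600],None,fx=2.5,fy=2.5,interpolation=2))
cv2.imwrite('pics/s1.png',cv2.resize(cv2.imread('pics/a_scene.png')[220:460,80:400],None,fx=2.5,fy=2.5,interpolation=2))"
```

```text
(no output)
```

View pics/t1.png

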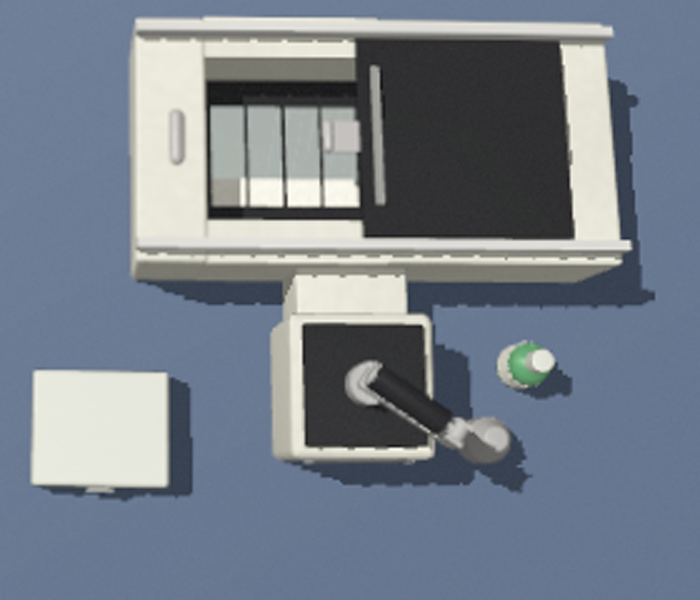

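View pics/s1.png

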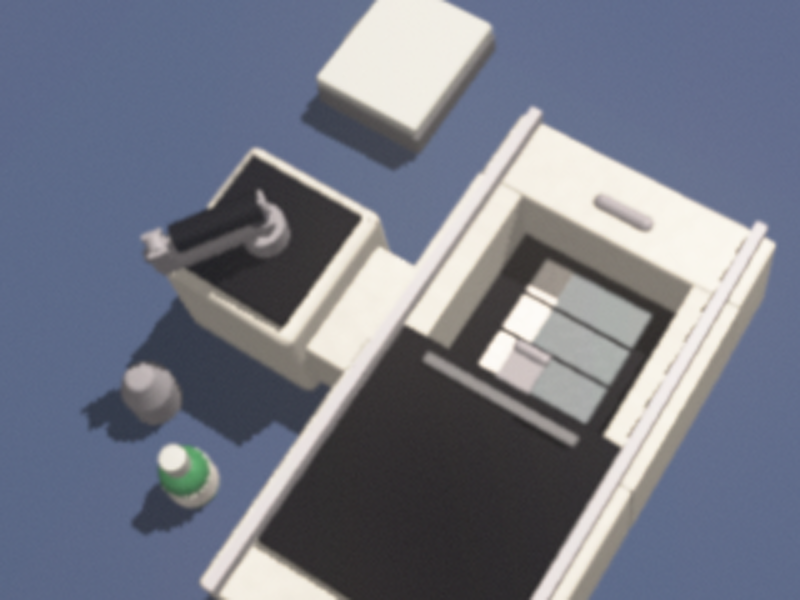

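Top crop: grip is folded over the arm from the hub at about (366,383) to the pin at about (480,438), the lid is open, and the objective stands under the arm's end, well below it. In the scene crop the pin is at about (155,243) and the hub at (268,230). Next I refine the arm direction from the regions and plan the approach.

```bash
cat >> h.py <<'E'
def rows(targets,p0=None,q0=None):
    "targets: (pos, angle of tool y about world z [deg], tilt rotvec ignored, open%)"
    s=r.read_state(); p0=s["ee_pos"] if p0 is None else p0; R0=Ro.from_quat(s["eef_rot"] if q0 is None else q0)
    for p,a,o in targets:
        n=np.radians(a); y=np.array([np.cos(n),np.sin(n),0]); z=np.array([0,0,-1]); x=np.cross(y,z)
        R=Ro.from_matrix(np.c_[x,y,z]); sh=R0.inv().apply(np.array(p)-p0)/.2; tu=(R0.inv()*R).as_rotvec()/(np.pi/2)
        print([float(v) for v in np.r_[sh,tu].round(3)]+[o])
E
python3 - <<'E'
from h import *
for n in("scene","top"):
    c=eyes.camera(n)
    for l in ("grip","crank_axis","oil_bottle"):
        g=eyes.regions_of(c,l)
        if not g: continue
        m=g[0]["region"]; pts=np.argwhere(m)[:,::-1].astype(float)
        W=np.array([atz(c,q,.136)[:2] for q in pts]); mu=W.mean(0); u,s,v=np.linalg.svd(W-mu,full_matrices=False); d=v[0]*np.sign(v[0][1]); pr=(W-mu)@d
        print(n,l,g[0]["p"],len(pts),mu.round(4),np.degrees(np.arctan2(d[1],d[0])).round(1),(mu+d*pr.min()).round(4),(mu+d*pr.max()).round(4))
rows([([.5,.2,.22],15,50),([.49,-.18,.22],-32,50)])
E
```

```text
scene grip 0.64 554 [ 0.4897 -0.176 ] 54.9 [ 0.4658 -0.21  ] [ 0.5088 -0.1489]
scene crank_axis 0.64 859 [ 0.492  -0.1819] 54.5 [ 0.4699 -0.213 ] [ 0.5128 -0.1529]
scene oil_bottle 0.68 452 [ 0.5662 -0.3046] 165.3 [ 0.5848 -0.3095] [ 0.5464 -0.2994]
top grip 0.7 431 [ 0.491  -0.1808] 55.6 [ 0.4683 -0.214 ] [ 0.5108 -0.152 ]
top crank_axis 0.65 605 [ 0.4889 -0.1806] 56.9 [ 0.4672 -0.2139] [ 0.5107 -0.1473]
top oil_bottle 0.76 343 [ 0.5143 -0.2549] 104.3 [ 0.5192 -0.274 ] [ 0.5097 -0.2367]
[-1.858, -1.176, 0.013, -0.0, -0.0, 0.56, 50]
[-2.602, -2.925, 0.013, -0.0, -0.0, 1.083, 50]
```

Request:
play_rows([
  [-0.25, -0.15, 0, 0, 0, 0.1, 50],
  [-0.5, -0.3, 0, 0, 0, 0.2, 50],
  [-0.75, -0.5, 0, 0, 0, 0.28, 50],
  [-1, -0.65, 0, 0, 0, 0.3, 50],
], squeeze=20)

```text
time: 1.9
ee_pos: [0.3884, 0.3652, 0.2228]
eef_rot: [0.436, 0.9, 0.0, -0.0]
ft_force: [1.1, 0.4, 0.2]
width: 0.0549
```

```bash
python3 -c "
from h import *
rows([([.5,.2,.22],10,50),([.49,-.18,.22],-34.5,50)]);print(r.read_state()['ee_pos'],r.read_state()['joint_positions'])"
```

```text
[-0.994, -0.074, 0.014, 0.0, -0.0, 0.314, 50]
[-2.454, -1.29, 0.013, 0.0, -0.0, 0.809, 50]
[0.38837595 0.36517956 0.2228439 ] [-0.94394489  0.1261069   0.11334736  1.71158966 -0.01497165  1.30403093
 -0.15918151]
```

Request:
play_rows([
  [-0.25, -0.02, 0, 0, 0, 0.08, 50],
  [-0.5, -0.04, 0, 0, 0, 0.16, 50],
  [-0.75, -0.06, 0, 0, 0, 0.24, 50],
  [-1, -0.1, 0, 0, 0, 0.3, 50],
])

```text
time: 2.4
ee_pos: [0.4971, 0.1966, 0.2228]
eef_rot: [0.634, 0.773, 0.0, 0.0]
ft_force: [0.8, 0.4, 0.3]
width: 0.0438
```

```bash
python3 -c "
from h import *
rows([([.49,0,.2],-20,50),([.49,-.18,.2],-34.5,50)]);print(r.read_state()['ee_pos'],r.read_state()['joint_positions'])"
```

```text
[-0.957, -0.227, 0.113, 0.0, -0.0, 0.347, 50]
[-1.84, -0.402, 0.113, 0.0, -0.0, 0.508, 50]
[0.49713128 0.19660436 0.22276046] [-0.73998628  0.12716347  0.30474503  1.71693821 -0.03965941  1.30287379
 -0.23089146]
```

Request:
play_rows([
  [-0.25, -0.06, 0, 0, 0, 0.1, 55],
  [-0.5, -0.12, 0, 0, 0, 0.2, 55],
  [-0.75, -0.18, 0, 0, 0, 0.3, 55],
  [-0.96, -0.2, 0, 0, 0, 0.4, 55],
])

```text
time: 2.9
ee_pos: [0.4949, -0.0002, 0.2229]
eef_rot: [0.843, 0.538, 0.0, -0.0]
ft_force: [1.5, 0.3, -0.4]
width: 0.0478
```

```bash
python3 -c "
from h import *
rows([([.501,-.163,.2],-34.5,55),([.501,-.163,.17],-34.5,55)]);print(r.read_state()['ee_pos'],r.read_state()['joint_positions'])"
```

```text
[-0.725, 0.371, 0.114, 0.0, -0.001, 0.106, 55]
[-0.726, 0.371, 0.264, 0.0, -0.001, 0.106, 55]
[ 4.94895375e-01 -2.17302404e-04  2.22867449e-01] [-0.56536312  0.02788371  0.48754431  1.81932045 -0.01418696  1.29690409
 -0.50907216]
```

Request:
play_rows([
  [-0.2, 0.1, 0.05, 0, 0, 0.05, 55],
  [-0.4, 0.2, 0.1, 0, 0, 0.1, 55],
  [-0.6, 0.3, 0.2, 0, 0, 0.106, 55],
  [-0.726, 0.371, 0.26, 0, 0, 0.106, 55],
  [-0.726, 0.371, 0.26, 0, 0, 0.106, 55],
])

```text
time: 3.52
ee_pos: [0.5014, -0.1634, 0.1698]
eef_rot: [0.884, 0.467, -0.001, 0.0]
ft_force: [0.1, 1.0, -0.1]
width: 0.0477
```

```bash
cat > snap.py <<'E'
from h import *; import sys
o=[]
for n,(a,b) in (("scene",(220,80)),("top",(200,370))):
    c=eyes.camera(n); o.append(cv2.resize(c["image"][a:a+200,b:b+200,::-1],(400,400),interpolation=2))
    if len(sys.argv)>2:
        for l in sys.argv[2:]:
            for k in eyes.landmark_of(c,l)[:1]: print(l,n,round(k["p"],2),np.round(k["xy"],1),[atz(c,k["xy"],z)[:2].round(4) for z in (.136,.181)])
cv2.imwrite(f"pics/{sys.argv[1]}.png",np.hstack(o)); s=r.read_state(); print(s["ee_pos"],s["time"],s["width"],s["ft_force"])
E
python3 snap.py b
```

```text
[ 0.50239902 -0.16058447  0.17062027] 3.625 0.0479272992293297 [ 1.22056246  0.52671424 -0.73146731]
```

View pics/b.png

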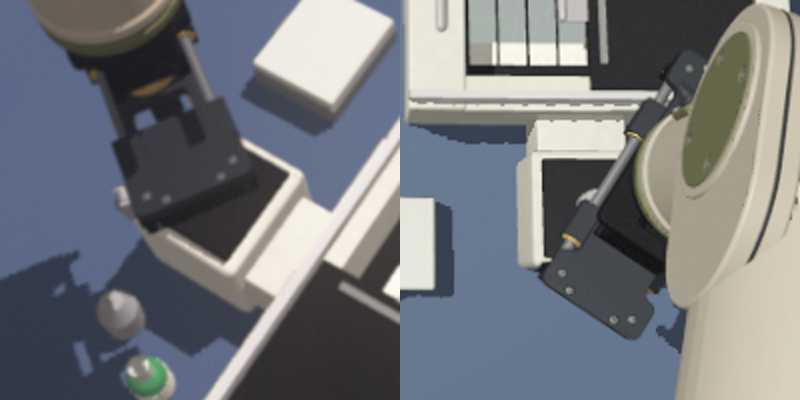

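The gripper is centred over the pedestal with the jaws across the arm, as planned. The fingers themselves are hidden from both cameras. Now I descend.

Request:
play_rows([
  [0, 0, 0.08, 0, 0, 0, 55],
  [0, 0, 0.16, 0, 0, 0, 55],
  [0, 0, 0.21, 0, 0, 0, 55],
  [0, 0, 0.21, 0, 0, 0, 55],
])

```text
time: 4.12
ee_pos: [0.5017, -0.1608, 0.1275]
eef_rot: [0.883, 0.469, -0.001, -0.0]
ft_force: [-0.6, 0.1, 0.0]
width: 0.0479
```

Request:
play_rows([
  [0, 0, 0, 0, 0, 0, 20],
  [0, 0, 0, 0, 0, 0, 5],
  [0, 0, 0, 0, 0, 0, 5],
  [0, 0, 0, 0, 0, 0, 5],
], squeeze=8)

```text
time: 4.62
ee_pos: [0.5024, -0.161, 0.1287]
eef_rot: [0.883, 0.469, 0.0, -0.0]
ft_force: [-0.0, 0.4, 0.0]
width: 0.0178
```

Request:
play_rows([
  [0, 0, 0, 0, 0, 0, 5],
  [-0.003, 0, -0.04, 0, 0, 0, 5],
  [-0.012, 0, -0.079, 0, 0, 0, 5],
  [-0.021, 0, -0.102, 0, 0, 0, 5],
  [-0.032, 0, -0.126, 0, 0, 0, 5],
], squeeze=25)

```text
time: 5.25
ee_pos: [0.4986, -0.166, 0.1537]
eef_rot: [0.883, 0.469, 0.0, -0.0]
ft_force: [2.9, 1.7, -10.7]
width: 0.017
```

Request:
play_rows([
  [-0.019, 0, -0.028, 0, 0, 0, 5],
  [-0.038, 0, -0.053, 0, 0, 0, 5],
  [-0.063, 0, -0.076, 0, 0, 0, 5],
  [-0.089, 0, -0.095, 0, 0, 0, 5],
  [-0.118, 0, -0.11, 0, 0, 0, 5],
])

```text
time: 5.88
ee_pos: [0.4866, -0.1851, 0.1775]
eef_rot: [0.883, 0.469, 0.002, -0.0]
ft_force: [1.8, 7.1, 7.2]
width: 0.0165
```

Request:
play_rows([
  [-0.042, 0, -0.017, 0, 0, 0, 5],
  [-0.07, 0, -0.023, 0, 0, 0, 5],
  [-0.094, 0, -0.026, 0, 0, 0, 5],
  [-0.112, 0, -0.026, 0, 0, 0, 5],
], squeeze=12)

```text
time: 6.38
ee_pos: [0.4741, -0.2058, 0.1836]
eef_rot: [0.884, 0.468, 0.002, 0.001]
ft_force: [-1.5, 0.9, 12.4]
width: 0.017
```

```bash
python3 snap.py c grip hinge_pin lid
```

```text
grip scene 0.45 [184.3 306.3] [array([ 0.5129, -0.1586]), array([ 0.5334, -0.1716])]
lid scene 0.67 [283.3 373.2] [array([ 0.6889, -0.1736]), array([ 0.6993, -0.1857])]
hinge_pin top 0.93 [503.5 320.6] [array([ 0.4748, -0.2098]), array([ 0.4732, -0.1959])]
lid top 0.55 [459.9 203.6] [array([ 0.6698, -0.1475]), array([ 0.6576, -0.1371])]
[ 0.47400992 -0.20598264  0.18353053] 6.775 0.017246329564971043 [-0.95968485  1.43686977 11.37343197]
```

View pics/c.png

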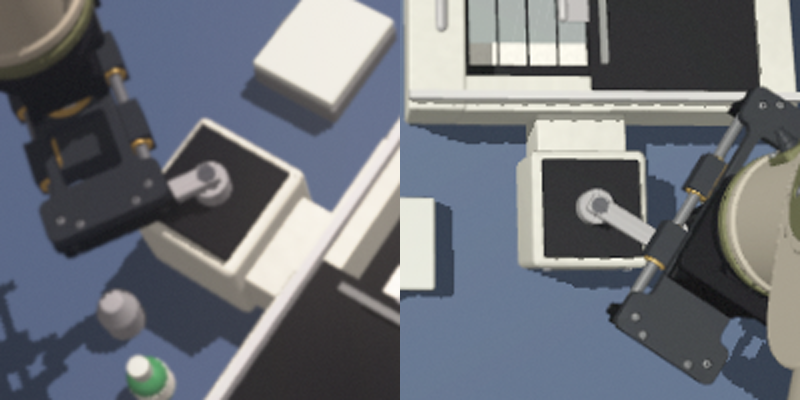

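Request:
play_rows([
  [0, 0, 0, 0, 0, 0, 45],
  [0, 0, 0, 0, 0, 0, 45],
  [0, 0, 0, 0, 0, 0, 45],
  [0, 0, 0.08, 0, 0, 0, 45],
  [0, 0, 0.08, 0, 0, 0, 45],
])

```text
time: 7.4
ee_pos: [0.4719, -0.2041, 0.1632]
eef_rot: [0.883, 0.469, -0.001, -0.001]
ft_force: [0.6, -0.1, 0.5]
width: 0.0388
```

```bash
python3 snap.py d grip hinge_pin crank_axis; python3 -c "
from h import *
a=eyes.camera('top');b=eyes.camera('scene')
print(atz(a,(468.5,303),.122),atz(b,(186,310),.122),tri(a,(468.5,303),b,(186,310)))"
```

```text
crank_axis scene 0.79 [186.3 306.3] [array([ 0.5155, -0.1572]), array([ 0.5358, -0.1702])]
grip top 0.45 [508.8 319.2] [array([ 0.4769, -0.2186]), array([ 0.4752, -0.2043])]
hinge_pin top 0.69 [502.7 319.7] [array([ 0.4762, -0.2085]), array([ 0.4746, -0.1947])]
crank_axis top 0.75 [468.9 301.5] [array([ 0.5062, -0.1546]), array([ 0.5029, -0.1437])]
[ 0.47305197 -0.20447121  0.16510623] 7.8 0.03931161819980169 [ 0.08421111 -0.28722665  0.51884807]
[ 0.5047266  -0.15715472  0.122     ] [ 0.51226421 -0.15822873  0.122     ] [ 0.50688925 -0.15744525  0.1138669 ]
```

View pics/d.png

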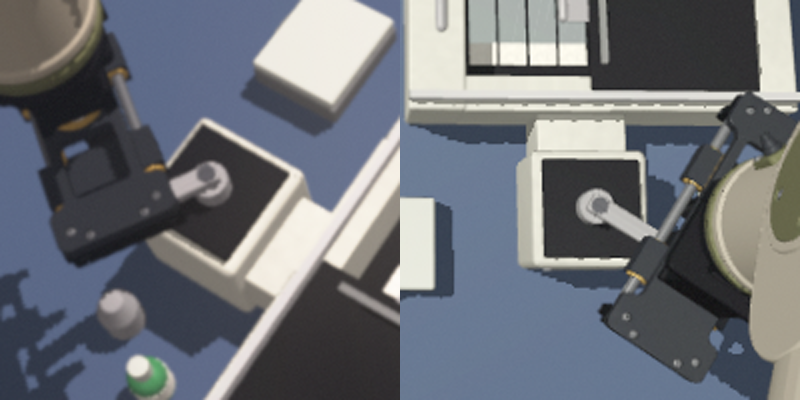

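Request:
play_rows([
  [0, 0, 0, 0, 0, 0, 10],
  [0, 0, 0, 0, 0, 0, 5],
  [0, 0, 0, 0, 0, 0, 5],
  [0, 0, 0, 0, 0, 0, 5],
], squeeze=15)

```text
time: 8.4
ee_pos: [0.473, -0.2045, 0.165]
eef_rot: [0.883, 0.469, 0.0, 0.0]
ft_force: [0.5, 0.7, 0.4]
width: 0.0175
```

```bash
cat > circ.py <<'E'
from h import *; import sys
cx,cy,rad,a0,step,n=map(float,sys.argv[1:7])
s=r.read_state(); R=Ro.from_quat([.8833,.4688,0,0]); C=np.array([cx,cy,.1645])
P=lambda a:C+rad*np.array([np.cos(a),np.sin(a),0])
p0=np.array(s["ee_pos"]) if len(sys.argv)<8 else P(a0)
d=np.array(s["ee_pos"])-C; f=np.array(s["ft_force"]); u=d[:2]/np.hypot(*d[:2])
print("meas a",np.arctan2(d[1],d[0]).round(3),"rad",np.hypot(*d[:2]).round(4),"z",round(s["ee_pos"][2],4),"Frad",(f[:2]@u).round(2),"Ftan_cw",(f[0]*u[1]-f[1]*u[0]).round(2),"w",s["width"],"t",s["time"])
a=a0
for k in range(int(n)):
    out=[]
    for i in range(5): a-=step; out.append([float(v) for v in (R.inv().apply(P(a)-p0)/.2).round(3)]+[0,0,0,5])
    print(round(a,3),out); p0=P(a)
E
python3 circ.py .507 -.156 .0605 -2.182 .28 7
```

```text
meas a -2.182 rad 0.0592 z 0.165 Frad -0.87 Ftan_cw -0.05 w 0.017503905615773502 t 8.4
-3.582 [[0.007, -0.084, 0.002, 0, 0, 0, 5], [0.043, -0.16, 0.002, 0, 0, 0, 5], [0.098, -0.224, 0.002, 0, 0, 0, 5], [0.169, -0.27, 0.002, 0, 0, 0, 5], [0.25, -0.294, 0.002, 0, 0, 0, 5]]
-4.982 [[0.084, -0.001, 0.0, 0, 0, 0, 5], [0.166, 0.021, 0.0, 0, 0, 0, 5], [0.238, 0.065, 0.0, 0, 0, 0, 5], [0.295, 0.127, 0.0, 0, 0, 0, 5], [0.333, 0.202, 0.0, 0, 0, 0, 5]]
-6.382 [[0.016, 0.083, 0.0, 0, 0, 0, 5], [0.008, 0.167, 0.0, 0, 0, 0, 5], [-0.023, 0.246, 0.0, 0, 0, 0, 5], [-0.075, 0.313, 0.0, 0, 0, 0, 5], [-0.143, 0.363, 0.0, 0, 0, 0, 5]]
-7.782 [[-0.079, 0.029, 0.0, 0, 0, 0, 5], [-0.163, 0.036, 0.0, 0, 0, 0, 5], [-0.246, 0.019, 0.0, 0, 0, 0, 5], [-0.321, -0.021, 0.0, 0, 0, 0, 5], [-0.382, -0.079, 0.0, 0, 0, 0, 5]]
-9.182 [[-0.042, -0.073, 0.0, 0, 0, 0, 5], [-0.063, -0.155, 0.0, 0, 0, 0, 5], [-0.06, -0.239, 0.0, 0, 0, 0, 5], [-0.034, -0.32, 0.0, 0, 0, 0, 5], [0.013, -0.39, 0.0, 0, 0, 0, 5]]
-10.582 [[0.065, -0.054, 0.0, 0, 0, 0, 5], [0.142, -0.088, 0.0, 0, 0, 0, 5], [0.225, -0.1, 0.0, 0, 0, 0, 5], [0.309, -0.088, 0.0, 0, 0, 0, 5], [0.386, -0.054, 0.0, 0, 0, 0, 5]]
-11.982 [[0.064, 0.055, 0.0, 0, 0, 0, 5], [0.111, 0.125, 0.0, 0, 0, 0, 5], [0.137, 0.205, 0.0, 0, 0, 0, 5], [0.139, 0.29, 0.0, 0, 0, 0, 5], [0.118, 0.371, 0.0, 0, 0, 0, 5]]
```

Request:
play_rows([
  [0.007, -0.084, 0.002, 0, 0, 0, 5],
  [0.043, -0.16, 0.002, 0, 0, 0, 5],
  [0.098, -0.224, 0.002, 0, 0, 0, 5],
  [0.169, -0.27, 0.002, 0, 0, 0, 5],
  [0.25, -0.294, 0.002, 0, 0, 0, 5],
])

```text
time: 9.02
ee_pos: [0.4521, -0.1297, 0.1649]
eef_rot: [0.884, 0.468, 0.0, -0.0]
ft_force: [-1.4, -1.8, 4.2]
width: 0.0178
```

```bash
python3 circ.py .507 -.156 .0605 -3.582 .28 0; python3 snap.py e crank_axis hinge_pin lid
```

```text
meas a 2.695 rad 0.0608 z 0.1649 Frad 0.48 Ftan_cw -2.27 w 0.017847363348763128 t 9.025
crank_axis scene 0.74 [184.5 308.3] [array([ 0.515 , -0.1611]), array([ 0.5354, -0.1739])]
lid scene 0.68 [291.  363.1] [array([ 0.6906, -0.156 ]), array([ 0.7009, -0.1691])]
lid top 0.62 [452.6 204. ] [array([ 0.6692, -0.1352]), array([ 0.657 , -0.1254])]
[ 0.45236614 -0.12993483  0.1647807 ] 9.425 0.017520511071745386 [-2.27588891  2.72621812  7.410085  ]
```

View pics/e.png

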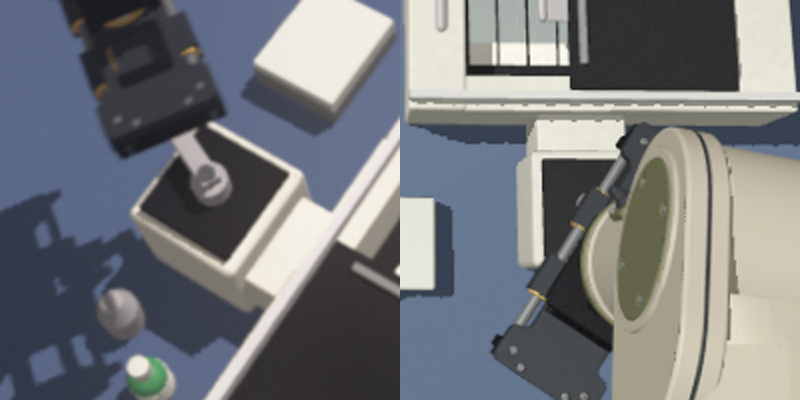

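The crank followed and the lid moved about 17 mm toward shut. Forces are small, so I'll shift the assumed centre slightly.

```bash
python3 circ.py .506 -.1555 .061 -3.588 .28 6
```

```text
meas a 2.697 rad 0.0594 z 0.1648 Frad 3.23 Ftan_cw 1.48 w 0.017520511071745386 t 9.425
-4.988 [[0.084, -0.009, 0.001, 0, 0, 0, 5], [0.166, 0.014, 0.001, 0, 0, 0, 5], [0.239, 0.059, 0.001, 0, 0, 0, 5], [0.296, 0.122, 0.001, 0, 0, 0, 5], [0.334, 0.198, 0.001, 0, 0, 0, 5]]
-6.388 [[0.015, 0.084, 0.0, 0, 0, 0, 5], [0.007, 0.168, 0.0, 0, 0, 0, 5], [-0.025, 0.247, 0.0, 0, 0, 0, 5], [-0.077, 0.315, 0.0, 0, 0, 0, 5], [-0.146, 0.365, 0.0, 0, 0, 0, 5]]
-7.788 [[-0.08, 0.029, 0.0, 0, 0, 0, 5], [-0.165, 0.035, 0.0, 0, 0, 0, 5], [-0.248, 0.017, 0.0, 0, 0, 0, 5], [-0.323, -0.023, 0.0, 0, 0, 0, 5], [-0.384, -0.082, 0.0, 0, 0, 0, 5]]
-9.188 [[-0.042, -0.074, 0.0, 0, 0, 0, 5], [-0.063, -0.156, 0.0, 0, 0, 0, 5], [-0.059, -0.242, 0.0, 0, 0, 0, 5], [-0.033, -0.322, 0.0, 0, 0, 0, 5], [0.015, -0.393, 0.0, 0, 0, 0, 5]]
-10.588 [[0.066, -0.054, 0.0, 0, 0, 0, 5], [0.144, -0.088, 0.0, 0, 0, 0, 5], [0.228, -0.1, 0.0, 0, 0, 0, 5], [0.312, -0.087, 0.0, 0, 0, 0, 5], [0.39, -0.052, 0.0, 0, 0, 0, 5]]
-11.988 [[0.065, 0.055, 0.0, 0, 0, 0, 5], [0.111, 0.126, 0.0, 0, 0, 0, 5], [0.137, 0.208, 0.0, 0, 0, 0, 5], [0.139, 0.293, 0.0, 0, 0, 0, 5], [0.117, 0.375, 0.0, 0, 0, 0, 5]]
```

Request:
play_rows([
  [0.084, -0.009, 0.001, 0, 0, 0, 5],
  [0.166, 0.014, 0.001, 0, 0, 0, 5],
  [0.239, 0.059, 0.001, 0, 0, 0, 5],
  [0.296, 0.122, 0.001, 0, 0, 0, 5],
  [0.334, 0.198, 0.001, 0, 0, 0, 5],
])

```text
time: 10.05
ee_pos: [0.5235, -0.097, 0.1647]
eef_rot: [0.883, 0.469, 0.0, 0.0]
ft_force: [-2.5, -1.5, 7.1]
width: 0.0177
```

```bash
python3 circ.py .506 -.1555 .061 -4.988 .28 0
```

```text
meas a 1.28 rad 0.061 z 0.1647 Frad -2.19 Ftan_cw -1.97 w 0.017740373286017526 t 10.05
```

Request:
play_rows([
  [0.015, 0.084, 0.0, 0, 0, 0, 5],
  [0.007, 0.168, 0.0, 0, 0, 0, 5],
  [-0.025, 0.247, 0.0, 0, 0, 0, 5],
  [-0.077, 0.315, 0.0, 0, 0, 0, 5],
  [-0.146, 0.365, 0.0, 0, 0, 0, 5],
])

```text
time: 10.68
ee_pos: [0.5666, -0.1629, 0.1647]
eef_rot: [0.883, 0.469, -0.0, -0.0]
ft_force: [-8.1, 3.1, 11.2]
width: 0.0172
```

```bash
python3 circ.py .506 -.1555 .061 -6.388 .28 0
```

```text
meas a -0.122 rad 0.0611 z 0.1647 Frad -8.4 Ftan_cw -2.06 w 0.017189960056899878 t 10.675
```

```bash
sed -i 's/\.1645\]/.1655]/' circ.py; python3 circ.py .505 -.1555 .0603 -6.39 .28 4
```

```text
meas a -0.12 rad 0.0621 z 0.1647 Frad -8.4 Ftan_cw -2.08 w 0.017189960056899878 t 10.675
-7.79 [[-0.08, 0.019, -0.004, 0, 0, 0, 5], [-0.164, 0.025, -0.004, 0, 0, 0, 5], [-0.246, 0.007, -0.004, 0, 0, 0, 5], [-0.32, -0.033, -0.004, 0, 0, 0, 5], [-0.38, -0.092, -0.004, 0, 0, 0, 5]]
-9.19 [[-0.042, -0.073, 0.0, 0, 0, 0, 5], [-0.062, -0.155, 0.0, 0, 0, 0, 5], [-0.058, -0.239, 0.0, 0, 0, 0, 5], [-0.032, -0.319, 0.0, 0, 0, 0, 5], [0.016, -0.388, 0.0, 0, 0, 0, 5]]
-10.59 [[0.065, -0.054, 0.0, 0, 0, 0, 5], [0.142, -0.087, 0.0, 0, 0, 0, 5], [0.226, -0.098, 0.0, 0, 0, 0, 5], [0.309, -0.085, 0.0, 0, 0, 0, 5], [0.385, -0.05, 0.0, 0, 0, 0, 5]]
-11.99 [[0.064, 0.055, 0.0, 0, 0, 0, 5], [0.11, 0.125, 0.0, 0, 0, 0, 5], [0.135, 0.206, 0.0, 0, 0, 0, 5], [0.137, 0.29, 0.0, 0, 0, 0, 5], [0.115, 0.371, 0.0, 0, 0, 0, 5]]
```

Request:
play_rows([
  [-0.08, 0.019, -0.004, 0, 0, 0, 5],
  [-0.164, 0.025, -0.004, 0, 0, 0, 5],
  [-0.246, 0.007, -0.004, 0, 0, 0, 5],
  [-0.32, -0.033, -0.004, 0, 0, 0, 5],
  [-0.38, -0.092, -0.004, 0, 0, 0, 5],
])

```text
time: 11.3
ee_pos: [0.5073, -0.215, 0.165]
eef_rot: [0.884, 0.468, -0.0, -0.0]
ft_force: [2.1, 1.3, 1.8]
width: 0.0173
```

```bash
python3 circ.py .505 -.1555 .0603 -7.79 .28 0
```

```text
meas a -1.533 rad 0.0596 z 0.165 Frad -1.27 Ftan_cw -2.11 w 0.0173121400759885 t 11.3
```

Forces are low. I continue for another 1.4 rad.

Request:
play_rows([
  [-0.042, -0.073, 0.0, 0, 0, 0, 5],
  [-0.062, -0.155, 0.0, 0, 0, 0, 5],
  [-0.058, -0.239, 0.0, 0, 0, 0, 5],
  [-0.032, -0.319, 0.0, 0, 0, 0, 5],
  [0.016, -0.388, 0.0, 0, 0, 0, 5],
], squeeze=20)

```text
time: 11.92
ee_pos: [0.4467, -0.1669, 0.1651]
eef_rot: [0.883, 0.469, 0.002, 0.0]
ft_force: [14.0, 1.5, -8.6]
width: 0.0173
```

```bash
python3 circ.py .505 -.1555 .0603 -9.19 .28 0
```

```text
meas a -2.948 rad 0.0594 z 0.1651 Frad -14.06 Ftan_cw -1.18 w 0.017272429901025073 t 11.925
```

```bash
sed -i 's/\.1655\]/.1645]/' circ.py; python3 circ.py .5065 -.1555 .0600 -9.2 .2 2
```

```text
meas a -2.953 rad 0.0609 z 0.1651 Frad -14.06 Ftan_cw -1.11 w 0.017272429901025073 t 11.925
-10.2 [[0.041, -0.029, 0.003, 0, 0, 0, 5], [0.093, -0.058, 0.003, 0, 0, 0, 5], [0.149, -0.077, 0.003, 0, 0, 0, 5], [0.209, -0.084, 0.003, 0, 0, 0, 5], [0.269, -0.079, 0.003, 0, 0, 0, 5]]
-11.2 [[0.058, 0.017, 0.0, 0, 0, 0, 5], [0.111, 0.044, 0.0, 0, 0, 0, 5], [0.157, 0.082, 0.0, 0, 0, 0, 5], [0.195, 0.128, 0.0, 0, 0, 0, 5], [0.224, 0.181, 0.0, 0, 0, 0, 5]]
```

Request:
play_rows([
  [0.041, -0.029, 0.003, 0, 0, 0, 5],
  [0.093, -0.058, 0.003, 0, 0, 0, 5],
  [0.149, -0.077, 0.003, 0, 0, 0, 5],
  [0.209, -0.084, 0.003, 0, 0, 0, 5],
  [0.269, -0.079, 0.003, 0, 0, 0, 5],
])

```text
time: 12.55
ee_pos: [0.4623, -0.1146, 0.1647]
eef_rot: [0.883, 0.469, -0.001, -0.001]
ft_force: [-6.2, -2.9, 11.3]
width: 0.0173
```

```bash
python3 circ.py .5065 -.1555 .0600 -10.2 .2 0
```

```text
meas a 2.396 rad 0.0602 z 0.1647 Frad 2.62 Ftan_cw -6.31 w 0.017316399717715043 t 12.55
```

Request:
play_rows([
  [0.06, 0.014, 0.0, 0, 0, 0, 5],
  [0.114, 0.04, 0.0, 0, 0, 0, 5],
  [0.16, 0.078, 0.0, 0, 0, 0, 5],
  [0.198, 0.124, 0.0, 0, 0, 0, 5],
  [0.226, 0.177, 0.0, 0, 0, 0, 5],
])

```text
time: 13.18
ee_pos: [0.5137, -0.0951, 0.1638]
eef_rot: [0.883, 0.469, -0.004, -0.005]
ft_force: [-33.0, 13.0, 16.7]
width: 0.0178
```

```bash
python3 circ.py .5065 -.1555 .0600 -11.2 .2 0; python3 snap.py f lid
```

```text
meas a 1.452 rad 0.0608 z 0.1638 Frad 9.0 Ftan_cw -34.27 w 0.017771188321030636 t 13.175
lid scene 0.71 [322.3 312.4] [array([ 0.6906, -0.0689]), array([ 0.7008, -0.087 ])]
lid top 0.68 [399.5 202.8] [array([ 0.6717, -0.0461]), array([ 0.6594, -0.0412])]
[ 0.5139442  -0.09434914  0.16309121] 13.375 0.016635763660049985 [-15.80588396  10.14663245  11.39066683]
```

View pics/f.png

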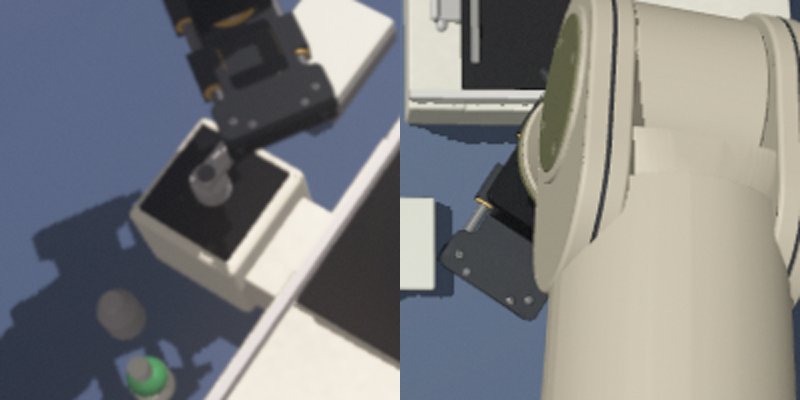

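The lid is at the ledge end and the crank is on its stop (34 N tangential, measured angle about 11.1 rad). Next I ease off, release and rise.

Request:
play_rows([
  [-0.007, -0.013, 0, 0, 0, 0, 5],
  [-0.007, -0.013, 0, 0, 0, 0, 5],
  [-0.007, -0.013, 0, 0, 0, 0, 50],
  [-0.007, -0.013, 0, 0, 0, 0, 50],
  [-0.007, -0.013, 0, 0, 0, 0, 50],
])

```text
time: 14.0
ee_pos: [0.5148, -0.0974, 0.1644]
eef_rot: [0.883, 0.469, -0.0, -0.0]
ft_force: [-0.3, 0.2, 0.1]
width: 0.0384
```

Request:
play_rows([
  [0, 0, -0.12, 0, 0, 0, 50],
  [0, 0, -0.3, 0, 0, 0, 50],
  [0, 0, -0.5, 0, 0, 0, 50],
  [0, 0, -0.5, 0, 0, 0, 50],
])

```text
time: 14.5
ee_pos: [0.5164, -0.0978, 0.2674]
eef_rot: [0.884, 0.468, 0.002, 0.001]
ft_force: [-0.3, -0.6, -1.3]
width: 0.0437
```

Request:
play_rows([
  [-0.2, -0.2, 0, 0, 0, 0, 50],
  [-0.4, -0.4, 0, 0, 0, 0, 50],
  [-0.6, -0.6, 0, 0, 0, 0, 50],
  [-0.75, -0.75, 0, 0, 0, 0, 50],
])

```text
time: 15.0
ee_pos: [0.3046, -0.1377, 0.2636]
eef_rot: [0.883, 0.469, -0.0, -0.0]
ft_force: [0.2, -0.4, 0.2]
width: 0.0435
```

```bash
python3 look.py g | grep -E "lid|grip|hinge|axis|case|bottle|objec|tri|\["; python3 -c "
import cv2,numpy as np
f=lambda n,a,b:cv2.resize(cv2.imread(f'pics/g_{n}.png')[a:a+240,b:b+240],(400,400),interpolation=2)
cv2.imwrite('pics/g.png',np.hstack([f('scene',200,100),f('top',150,350)]))"
```

```text
darkbox scene 0.95 [194.9 335.3] [ 0.4975 -0.1539  0.    ]
darkbox top 0.83 [454.5 306.8] [ 0.5063 -0.1596  0.    ]
   tri [ 0.5046 -0.1571  0.0156]
lid scene 0.62 [323.2 311.7] [ 0.68   -0.0476  0.087 ]
lid scene 0.3 [186.2 307.8] [ 0.4947 -0.1451  0.087 ]
lid top 0.84 [399.4 202.4] [ 0.6858 -0.0513  0.087 ]
   tri [ 0.6827 -0.0508  0.0964]
crank_axis scene 0.75 [184.9 307.8] [ 0.5088 -0.1561  0.122 ]
crank_axis top 0.71 [469.  301.3] [ 0.5075 -0.1581  0.122 ]
   tri [ 0.5082 -0.1571  0.1227]
hinge_pin scene 0.61 [204.6 269.3] [ 0.5039 -0.0937  0.136 ]
hinge_pin top 0.9 [434.6 298.1] [ 0.5122 -0.0989  0.136 ]
   tri [ 0.5104 -0.0976  0.1483]
grip scene 0.61 [203.4 255.6] [ 0.4887 -0.0752  0.136 ]
grip top 0.58 [439.7 299.3] [ 0.5102 -0.1071  0.136 ]
   tri [ 0.509  -0.0961  0.183 ]
slide_case scene 0.95 [242.7 247.2] [0.4745 0.0271 0.    ]
slide_case top 0.91 [358.7 322.7] [0.4777 0.0209 0.    ]
   tri [0.4781 0.0219 0.0101]
oil_bottle scene 0.74 [159.6 414.6] [ 0.5255 -0.2932  0.    ]
objective scene 0.61 [146.3 377.7] [ 0.4709 -0.255   0.    ]
objective top 0.82 [510.3 327.9] [ 0.4656 -0.264   0.    ]
   tri [ 0.4689 -0.2588  0.0045]
ledge scene 0.81 [329.8 306.2] [ 0.6849 -0.036   0.09  ]
ledge scene 0.73 [144.2 380.5] [ 0.5097 -0.2727  0.09  ]
ledge top 0.83 [393.2 202.5] [ 0.6849 -0.04    0.09  ]
   tri [ 0.6848 -0.0387  0.094 ]
[ 0.30677067 -0.13735371  0.26451736] [ 8.83390757e-01  4.68637138e-01  4.73219316e-05 -2.94497522e-05] 16.0 0.04372318864412803
```

View pics/g.png

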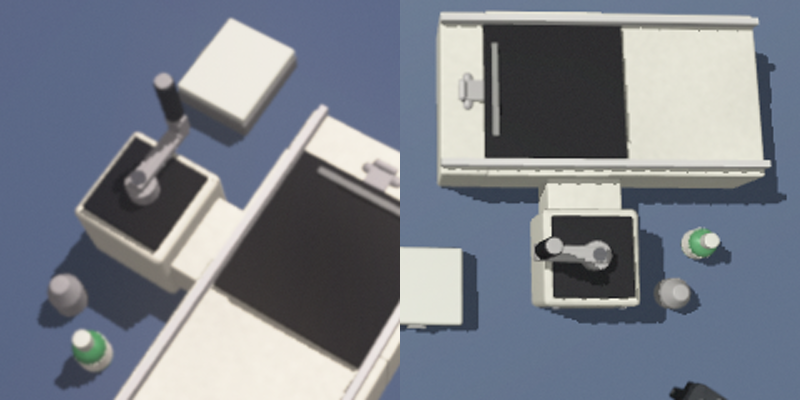

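```bash
python3 -c "
from h import *
job.close_job(); print(r.read_state()['time'])"
```

```text
the job is handed in; nothing more can be done
the job is handed in; nothing more can be done
```

The lid is wound shut past the ledge and the grip stands upright. I handed the job in at about 16 s of the 64 s allowed. The hand-in reported no verdict.

- **What I did:** I gripped the folded handle and swung it up to its stop. Then I let go, re-gripped it and wound the crank about 8.9 rad clockwise until it hit its end stop (about 34 N tangential at the grip). After that I eased off, opened the fingers and withdrew.
- **Lid:** It moved about 115 mm in the pictures, against about 113 mm expected, and the tab lies over the ledge. The crank angle read about 11.0 to 11.1 rad, with the stop at 11.02.
- **Grip:** The grip point measured 183 mm above the bench, directly above the pin to within a couple of millimetres (181 mm expected).
- **Things around it:** The slide case, bottle and objective read within about 5 mm of where they started, which is camera noise. The top camera missed the bottle in the last check, so its position comes from the scene camera only, though it is visible in both pictures.
- **Disagreements:** My estimate of the crank centre was 1 to 2 mm off. It showed as radial loads of up to 14 N while cranking, and I corrected for it along the way. For single points the two cameras differed by up to about 9 mm.

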